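Snug the adjustable wrench on the bushing nut and tighten it

TASK

The big adjustable wrench is set loosely on the nut of the plywood case. Roll its worm to close the jaw snugly on the nut, and only then swing the handle about an eighth of a turn clockwise (seen from above) to tighten the nut.

Things in the scene. Friction and masses are not known exactly. Their poses are not given: they have to be found in the camera images.
- worm_top (a point): Top (z 86 mm) of the worm, a dark knurled roller 22 mm in diameter, 22 long, 3 proud of the head of the big (310 mm) adjustable wrench on a 30 mm nut on a plywood case 200x220x55. The wrench cannot lift off, only turn about the upright nut axis, at x -44.5, y -6 mm from here. x: along handle to its end; y: roller's axis. The smaller loose wrench and the nut without a wrench do not matter.
- worm (a joint): Worm angle, rad: 0 = jaw snug on the nut (it stops by itself; rolling on does no harm), 1.5 to 3 at the start, 2 mm of jaw per rad. Rolling the worm's top towards the nut closes it. Turns easily (0.012 N m): press a fingertip on its top on the handle side with 5 to 20 N and drag about 22 mm towards the nut, up to 2 rad a stroke; lift and repeat until it stops. Keeps its angle.
- handle_mid (a point): Middle of the wrench's handle, 170 mm from the nut axis, z 75 mm. The handle is a flat steel bar 26 mm wide, 11 thick (z 69.5 to 80.5), from 95 to 298 mm from the nut axis. x: along the handle away from the nut; z up; clockwise turning moves it towards its -y. The case top (z 55) lies under it up to about 110 mm from the nut axis, farther out only the bench (z 0).
- wrench (a joint): Turning of the wrench with its nut about the upright nut axis, rad: 0 at the start, grows clockwise seen from above, to 1.25 at most; an eighth of a turn is 0.785. Stays where it is left; takes about 5 N sideways at handle_mid.

How it is judged (in metres and radians):
On the way, in this order (a step that is already met when the one before it is completed fails the run):
1. The jaw has been closed snugly on the nut (within 1 mm) before the handle is turned (value of joint worm below 0.5 rad and value of joint wrench below 0.2 rad), for 0.2 s.
2. The handle has been swung about an eighth of a turn clockwise (value of joint wrench above 0.57 rad), for 0.2 s.
At the end, for the whole second after the job is handed in: The jaw is snug on the nut (within 1 mm: worm below 0.5 rad) and the handle rests an eighth of a turn clockwise from its start, within 12 degrees (wrench between 0.57 and 1.0 rad) (value of joint worm below 0.5 rad and value of joint wrench between 0.57 and 1 rad and velocity of joint wrench between -0.05 and 0.05 rad/s); the robot touches nothing.
It fails at once if The handle was swung more than 11 degrees while the jaw was still loose on the nut (value of joint worm above 0.5 rad and value of joint wrench above 0.2 rad).
It also fails if it takes over 45 s, if anything falls off the work surface, if the arm or the gripper's body presses on something with over 40 N, if the wrist force passes 120 N, or if a joint passes its speed limit or range.

ROBOT

A 7-joint arm with a two-finger parallel gripper is mounted at the origin on the work surface. World frame = base frame: x ahead of the robot, y to its left, z up, the work surface at z = 0. Lengths are in m, angles in degrees, forces in N, time in s.
With the tool pointing down it reaches from about 0.4 to 0.925 m from the base axis. Payload 5.6 kg.
Tool frame: the origin (TCP) lies on the centre line of the jaws, within the pads' length; the fingertips stand 14 mm ahead of it and the grasp point (between the pads) lies 5 mm behind it (tips_ahead is the distance from the TCP to the fingertips, in m); y points along the fingers, x is the direction in which the jaws open and shut, and the axes are right-handed (so a half turn about y gives the same grasp; the last joint's range is limited). The gripper opens to 85 mm and grips with 20 to 120 N. Pads are 22 mm wide; open, the fingers measure 114 mm over their backs; the gripper's body (76 mm by 85 mm) begins 54 mm behind the grasp point. The pads swing forward as they close: fully open they stand 13 mm farther back than shut.
Start: joints at [-68.468, 26.786, -0.665, 91.828, 0.344, 61.387, -3.226], TCP at [0.264, 0.594, 0.245] pointing down, gripper open.
Joint ranges: [-144.91, 144.91], [-17.63, 115.5], [-89.93, 88.59], [15.96, 139.68], [-74.01, 254.01], [8.47, 105.57], [-167.45, 167.45]. Speed limits (degrees/s): [147.25, 147.25, 180, 180, 180, 180, 180].

INTERFACE

Orientations are given as a 3x3 rotation matrix whose columns are the frame's x, y, z axes.
In Python, from workcell import sense, snapshot, camera_model, sign_off, spot_in, outline_of, tips_ahead gives the robot as it stands.
- The arm moves only by the shell command python3 -m crank 'ROWS' [FORCE]. ROWS is JSON, a list of rows, each an object with "xyz": the shift along the tool's x, y, z as a fraction of full scale, a list of three; "roll": the turn about the tool's y as a fraction of full scale; "jaw": the closure, from 0 (fully open) to 1 (shut). A call has 1 to 20 rows; each row shifts and turns the commanded pose from where the row before left it, along the tool's axes as they then stand; what a row does not reach is not made up. Full scale, the value 1, is 750 mm for a shift and 30 degrees for a turn. A row lasts 1/8 s, in which the tool goes at most 62.5 mm and 10.7 degrees, less where a joint would pass 70% of its speed; a pose out of reach is approached as far as the arm can. A call with a number of a shift or a turn outside -1 to 1 is refused whole. A call with a gripper value outside its range is refused whole. The fingers move at their own pace and stop on an object; FORCE is the grip in N (left out, the last holds). Time passes only in rows, so rows that do not move let the fingers close. It gives the time, the measured TCP pose, the force and the opening at its end, in the units of the state.
- sense(): the state, without advancing time (a new reading comes with each control period).
- snapshot(name): name is "side" or "top" or "wrist"; returns (picture, depth): 480x640x3 uint8, red, green, blue; 480x640 float32, m along the optical axis (not along the pixel's ray), 0 where there is no reading.
- camera_model(name): a dict with "intrinsics" (3x3 intrinsics, pixels), "R" (3x3) and "t" (3): a world point X has camera coordinates R X + t; the wrist camera has in their place "T_tool_cam" (4x4, takes a point from camera to tool coordinates, whose origin is the TCP and whose axes are the tool frame's). Camera axes: x right, y down, z forward; pixel columns grow to the right and rows downward; lengths in m; the calibration is good to about 2 mm. The wrist camera is an equidistant fisheye: a pixel r from the principal point sees the ray r / f radians off the axis. A picture is of the moment at which its call begins: read the wrist's pose just before it. camera_model takes no time and is no camera call.
- sign_off(): hands the job in, once; it reports no verdict.
Trained networks look in the newest picture that a camera, given by its name, has taken for a name from the list of things; names that differ only in an ending like _2 or _b are one class to them, and where a whole thing is asked for, a point or a joint stands for the part that bears it (a point fixed in the world has none). Each returns a list of dicts, best first, with "confidence" (0 to 1); they miss things now and then, are a little off and sometimes report something else, mostly with a low value. They report only what shows in the picture. A call takes as long as a camera call.
- spot_in(target, camera): "position" ([x, y, z] in m, in world coordinates, good to about 4 mm: the middle of the surface that is visible of it).
- outline_of(target, camera): "mask" (480x640 bool, what is visible of it).
The state is a dict: "clock": time; "q": joint angles; "qd": joint speeds; "tau": joint torques, N m; "tcp_pos": TCP position; "tool_rot": TCP orientation; "wrist_force": force on the tool from outside, world axes, zero at the start; "wrist_torque": the same for the moment, N m; "opening": finger opening in m.
Only numpy, scipy, OpenCV 4.12 (cv2) and the standard library are available. Lean on these libraries where they do the work, as an engineer would, in place of code of your own. Each camera call takes 0.05 s, during which the arm holds its last target. There are 200 camera calls.

## Working session

There is one attempt and no reset: what is moved stays moved. The work goes in short steps, Python scripts to look and compute and a shell command to move; the robot and the scene stay as the last step left them, time stands still between calls to the robot, and variables do not carry over. Pictures are saved under pics/ and viewed, about 8 in all and at most 12, crops included, and the job is handed in when it is done.

```bash
ls; mkdir -p pics
python3 - <<'E'
from workcell import *
import cv2, numpy as np
s=sense(); print(s['clock'],s['tcp_pos'],np.round(s['tool_rot'],3).tolist(),s['opening'],tips_ahead)
for c in ['top','side']:
    p,d=snapshot(c); cv2.imwrite(f'pics/{c}1.png',p[:,:,::-1])
    for t in ['worm_top','handle_mid']:
        print(c,t,[(np.round(r['position'],4).tolist(),round(r['confidence'],2)) for r in spot_in(t,c)][:4])
    for t in ['worm_top','handle_mid','wrench']:
        for r in outline_of(t,c)[:2]:
            v,u=np.nonzero(r['mask']); print(c,t,round(r['confidence'],2),len(u),u.min(),u.max(),v.min(),v.max())
E
```

```text
pics
0.0 [0.26418256 0.59329018 0.24431752] [[0.407, -0.001, -0.914], [0.914, -0.002, 0.407], [-0.002, -1.0, -0.0]] 0.0853738752020157 0.014
top worm_top [([0.5111, -0.0082, 0.0796], 0.73)]
top handle_mid [([0.5088, -0.0056, 0.081], 0.57)]
top worm_top 0.96 5660 190 405 204 290
top handle_mid 0.58 5532 189 406 204 290
top wrench 0.36 5767 189 406 203 290
side worm_top [([0.506, -0.0363, 0.0843], 0.75)]
side handle_mid [([0.5034, -0.0309, 0.0784], 0.67)]
side worm_top 0.58 9315 232 337 136 368
side handle_mid 0.68 9401 232 338 137 367
side wrench 0.85 9616 232 338 137 369
```

View pics/top1.png

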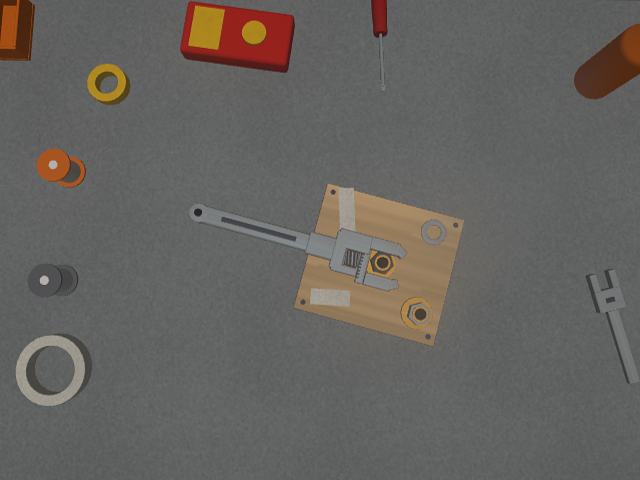

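View pics/side1.png

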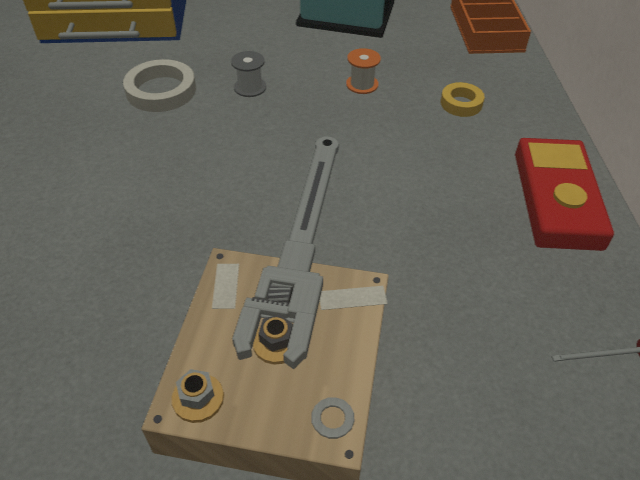

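```bash
cat > h.py <<'E'
from workcell import *
import cv2, numpy as np
def px2w(c,u,v,z):
    m=camera_model(c);K=np.array(m['intrinsics']);R=np.array(m['R']);t=np.array(m['t'])
    r=R.T@np.linalg.inv(K)@[u,v,1]; o=-R.T@t
    return o+r*(z-o[2])/r[2]
E
python3 - <<'E'
from h import *
p,d=snapshot('top'); cv2.imwrite('pics/crop2.png',cv2.resize(p[215:305,300:420,::-1],None,fx=6,fy=6,interpolation=cv2.INTER_CUBIC))
r=outline_of('worm_top','top')
m=r[0]['mask']; v,u=np.nonzero(m)
k=(u<290)
W=np.array([px2w('top',a,b,.0805) for a,b in zip(u[k],v[k])])[:,:2]
c=W.mean(0); U,S,V=np.linalg.svd(W-c,full_matrices=False); print('handle c',c,'dir',V[0], 'n',V[1])
e=px2w('top',197.5,212,.0805);print('hole',e)
for n,(a,b,z) in dict(nut=(382,262.5,.08),worm=(354,258,.086)).items():
    print(n,px2w('top',a,b,z),d[int(b),int(a)])
print(camera_model('top')['R'],camera_model('top')['t'])
p,d=snapshot('side');cv2.imwrite('pics/crop3.png',cv2.resize(p[230:380,200:360,::-1],None,fx=4,fy=4,interpolation=cv2.INTER_CUBIC))
E
```

```text
handle c [0.53478337 0.13420276] dir [0.24397308 0.969782  ] n [ 0.969782   -0.24397308]
hole [0.55135956 0.1973954  0.0805    ]
nut [ 0.48250221 -0.07918758  0.08      ] 0.66938174
worm [ 0.4878972  -0.03714994  0.086     ] 0.670025
[[ 0.02384552 -0.99971446 -0.00154409]
 [-0.99582595 -0.0236166  -0.08816422]
 [ 0.08810258  0.00363997 -0.99610476]] [0.00781311 0.52156731 0.71186023]
```

View pics/crop2.png

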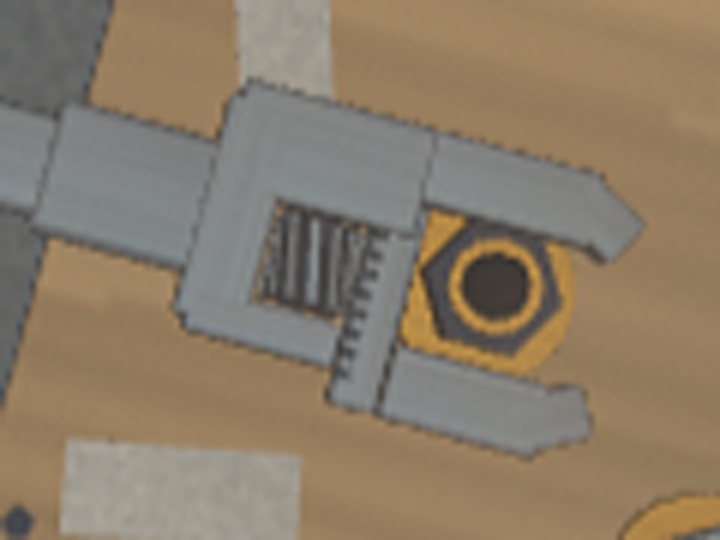

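View pics/crop3.png

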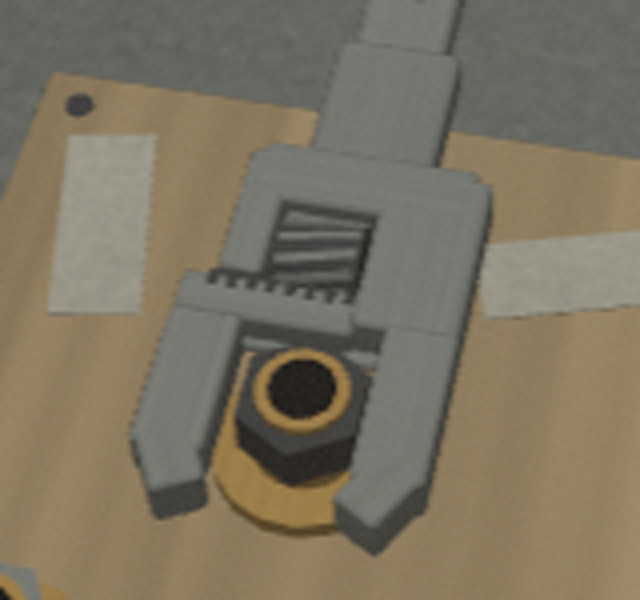

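```bash
python3 -m crank '[{"xyz":[0,0,0],"roll":0.334,"jaw":1},{"xyz":[0,0,0],"roll":0.334,"jaw":1},{"xyz":[0,0,0],"roll":0.334,"jaw":1},{"xyz":[0,0,0],"roll":0.334,"jaw":1},{"xyz":[0,0,0],"roll":0.334,"jaw":1},{"xyz":[0,0,0],"roll":0.334,"jaw":1},{"xyz":[0,0,0],"roll":0.334,"jaw":1},{"xyz":[0,0,0],"roll":0.334,"jaw":1},{"xyz":[0,0,0],"roll":0,"jaw":1}]' 20
cat >> h.py <<'E'
X=np.array([.244,.970,0]);Y=np.array([-.970,.244,0])
def to(target):
    s=sense();p=np.array(s['tcp_pos']);R=np.array(s['tool_rot'])
    print('tcp',p.round(4),'d tool/750mm',(R.T@(np.array(target)-p)/.75).round(4),'zang',np.degrees(np.arctan2(R[1,2],R[0,2])).round(2),'R',R.round(3).tolist(),'F',np.round(s['wrist_force'],1),'q',np.round(s['q'],1),'op',s['opening'],s['clock'])
E
python3 -c "
from h import *
W=np.array([.4876,-.0356,.086]); to(W+.013*X+[0,0,.014+.06])"
```

```text
clock: 1.88
tcp_pos: [0.2642, 0.5939, 0.2453]
tool_rot: [[0.97, 0.0, 0.242], [-0.242, -0.0, 0.97], [0.0, -1.0, -0.0]]
wrist_force: [0.4, -0.1, 0.5]
opening: -0.0003
tcp [0.2642 0.5939 0.2453] d tool/750mm [ 0.4925  0.1139 -0.7248] zang 75.97 R [[0.97, 0.0, 0.242], [-0.242, -0.0, 0.97], [0.0, -1.0, -0.0]] F [ 0.4 -0.1  0.5] q [-80.8  27.   16.3  92.7  -8.3  61.4 -76.2] op -0.0002657411406245589 1.875
```

```bash
python3 -m crank '[{"xyz":[0.035,0,-0.052],"roll":0,"jaw":1},{"xyz":[0.035,0,-0.052],"roll":0,"jaw":1},{"xyz":[0.035,0,-0.052],"roll":0,"jaw":1},{"xyz":[0.035,0,-0.052],"roll":0,"jaw":1},{"xyz":[0.035,0,-0.052],"roll":0,"jaw":1},{"xyz":[0.035,0,-0.052],"roll":0,"jaw":1},{"xyz":[0.035,0,-0.052],"roll":0,"jaw":1},{"xyz":[0.035,0,-0.052],"roll":0,"jaw":1},{"xyz":[0.035,0,-0.052],"roll":0,"jaw":1},{"xyz":[0.035,0,-0.052],"roll":0,"jaw":1},{"xyz":[0.035,0.02,-0.052],"roll":0,"jaw":1},{"xyz":[0.035,0.02,-0.052],"roll":0,"jaw":1},{"xyz":[0.035,0.02,-0.052],"roll":0,"jaw":1},{"xyz":[0.035,0.02,-0.048],"roll":0,"jaw":1},{"xyz":[0,0.02,0],"roll":0,"jaw":1},{"xyz":[0,0,0],"roll":0,"jaw":1}]'
python3 - <<'E'
from h import *
W=np.array([.4876,-.0356,.086]); to(W+.013*X+[0,0,.014])
p,d=snapshot('wrist'); cv2.imwrite('pics/w4.png',p[:,:,::-1])
s=sense();T=np.array(s['tcp_pos']);R=np.array(s['tool_rot']);m=camera_model('wrist');C=np.array(m['T_tool_cam']);K=np.array(m['intrinsics'])
for n,P in dict(worm=W,nut=W-.0445*X-.006*Y-[0,0,.006],tip=T+R@[0,.014,0],h=W+.1255*X-.006*Y-[0,0,.006]).items():
    c=C[:3,:3].T@(R.T@(P-T)-C[:3,3]); th=np.arctan2(np.hypot(c[0],c[1]),c[2]); q=c[:2]/np.hypot(c[0],c[1])*th*K[0,0]+K[:2,2]; print(n,q.round(1))
E
```

```text
clock: 3.88
tcp_pos: [0.4869, -0.0221, 0.1693]
tool_rot: [[0.97, -0.003, 0.243], [-0.243, -0.0, 0.97], [-0.003, -1.0, -0.001]]
wrist_force: [-0.3, 0.8, -1.4]
opening: 0.0003
tcp [ 0.4869 -0.0221  0.1693] d tool/750mm [0.0056 0.0923 0.0002] zang 75.95 R [[0.97, -0.003, 0.243], [-0.243, -0.0, 0.97], [-0.003, -1.0, -0.001]] F [-0.3  0.8 -1.4] q [-30.9  19.   35.2 119.8 -15.2  45.7  -0.4] op 0.0003065426478717105 3.875
worm [312.4 270.5]
nut [320.6 328.8]
tip [306.4 299.6]
h [323.8  60.8]
```

View pics/w4.png

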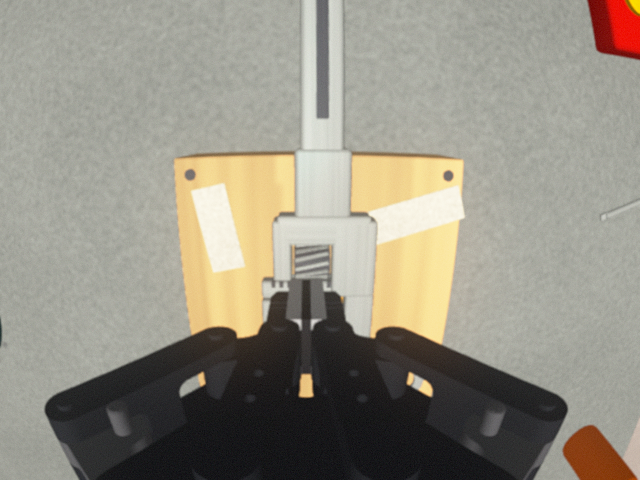

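```bash
python3 -m crank '[{"xyz":[0.006,0.03,0.002],"roll":0,"jaw":1},{"xyz":[0,0.03,0],"roll":0,"jaw":1},{"xyz":[0,0.026,0],"roll":0,"jaw":1},{"xyz":[0,0.004,0],"roll":0,"jaw":1},{"xyz":[0,0,0],"roll":0,"jaw":1}]'; python3 -m crank '[{"xyz":[0,0.002,0],"roll":0,"jaw":1},{"xyz":[0,0,0],"roll":0,"jaw":1}]'; python3 -m crank '[{"xyz":[0,0.001,0],"roll":0,"jaw":1},{"xyz":[0,0,0],"roll":0,"jaw":1}]'
```

```text
clock: 4.55
tcp_pos: [0.493, -0.0215, 0.1035]
tool_rot: [[0.97, 0.001, 0.243], [-0.243, 0.001, 0.97], [0.001, -1.0, 0.001]]
wrist_force: [0.3, -0.4, -0.1]
opening: -0.0002
clock: 4.8
tcp_pos: [0.493, -0.0221, 0.1018]
tool_rot: [[0.97, 0.001, 0.244], [-0.244, 0.0, 0.97], [0.001, -1.0, 0.001]]
wrist_force: [-0.3, 0.3, 0.2]
opening: -0.0
clock: 5.05
tcp_pos: [0.4926, -0.0223, 0.1006]
tool_rot: [[0.97, 0.0, 0.245], [-0.245, 0.0, 0.97], [0.0, -1.0, 0.0]]
wrist_force: [-0.9, -0.2, 0.2]
opening: 0.0002
```

```bash
for i in 1 2; do python3 -m crank '[{"xyz":[0,0.001,0],"roll":0,"jaw":1},{"xyz":[0,0,0],"roll":0,"jaw":1}]' | grep -E 'pos|force'; done
```

```text
tcp_pos: [0.4926, -0.0223, 0.0997]
wrist_force: [0.3, -0.1, 0.6]
tcp_pos: [0.4927, -0.0222, 0.0992]
wrist_force: [-0.5, 0.1, 2.6]
```

```bash
for i in 1; do python3 -m crank '[{"xyz":[0,0.001,0],"roll":0,"jaw":1},{"xyz":[0,0,0],"roll":0,"jaw":1}]' | grep -E 'pos|force'; done;  python3 -m crank '[{"xyz":[0,0.001,0],"roll":0,"jaw":1},{"xyz":[0,0,0],"roll":0,"jaw":1}]' | grep -E 'pos|force'
```

```text
tcp_pos: [0.493, -0.0218, 0.0987]
wrist_force: [-1.1, 2.1, 6.3]
tcp_pos: [0.4932, -0.0211, 0.0983]
wrist_force: [-0.6, 2.7, 10.3]
```

```bash
python3 -m crank '[{"xyz":[0,0,-0.004],"roll":0,"jaw":1},{"xyz":[0,0,-0.004],"roll":0,"jaw":1},{"xyz":[0,0,-0.004],"roll":0,"jaw":1}]' | grep -E 'pos|force';python3 -m crank '[{"xyz":[0,0,-0.004],"roll":0,"jaw":1},{"xyz":[0,0,-0.004],"roll":0,"jaw":1},{"xyz":[0,0,-0.004],"roll":0,"jaw":1}]' | grep -E 'pos|force';python3 -m crank '[{"xyz":[0,0,-0.004],"roll":0,"jaw":1},{"xyz":[0,0,-0.004],"roll":0,"jaw":1},{"xyz":[0,0,-0.004],"roll":0,"jaw":1}]' | grep -E 'pos|force'
```

```text
tcp_pos: [0.4916, -0.0284, 0.0995]
wrist_force: [-5.8, 4.5, 25.3]
tcp_pos: [0.489, -0.0384, 0.0995]
wrist_force: [-5.3, 4.3, 23.3]
tcp_pos: [0.4866, -0.0482, 0.0981]
wrist_force: [0.8, -0.4, 0.1]
```

```bash
python3 -m crank '[{"xyz":[0,-0.02,0],"roll":0,"jaw":1},{"xyz":[0,0,0.018],"roll":0,"jaw":1},{"xyz":[0,0,0.018],"roll":0,"jaw":1},{"xyz":[0,0.015,0],"roll":0,"jaw":1},{"xyz":[0,0.0045,0],"roll":0,"jaw":1},{"xyz":[0,0,0],"roll":0,"jaw":1}]' | grep -E 'pos|force'; python3 -m crank '[{"xyz":[0,0,-0.004],"roll":0,"jaw":1},{"xyz":[0,0,-0.004],"roll":0,"jaw":1},{"xyz":[0,0,-0.004],"roll":0,"jaw":1},{"xyz":[0,0,-0.004],"roll":0,"jaw":1}]' | grep -E 'pos|force';python3 -m crank '[{"xyz":[0,0,-0.004],"roll":0,"jaw":1},{"xyz":[0,0,-0.004],"roll":0,"jaw":1},{"xyz":[0,0,-0.004],"roll":0,"jaw":1},{"xyz":[0,0,-0.004],"roll":0,"jaw":1}]' | grep -E 'pos|force'
python3 -m crank '[{"xyz":[0,-0.04,0],"roll":0,"jaw":1},{"xyz":[0,-0.04,0.02],"roll":0,"jaw":1},{"xyz":[0,-0.03,0.05],"roll":0,"jaw":1},{"xyz":[0.06,0,0.04],"roll":0,"jaw":1},{"xyz":[0,0,0],"roll":0,"jaw":1}]' | grep -E 'clock|pos|force'
python3 - <<'E'
from h import *
p,d=snapshot('side');cv2.imwrite('pics/s5.png',cv2.resize(p[200:400,180:380,::-1],None,fx=3,fy=3,interpolation=cv2.INTER_CUBIC))
E
```

```text
tcp_pos: [0.4927, -0.0203, 0.0979]
wrist_force: [-1.8, 6.5, 7.9]
tcp_pos: [0.4924, -0.0279, 0.0996]
wrist_force: [-0.5, 12.8, 21.1]
tcp_pos: [0.4899, -0.0427, 0.0995]
wrist_force: [2.5, 6.6, 12.4]
clock: 9.55
tcp_pos: [0.553, 0.0253, 0.1797]
wrist_force: [-0.3, 0.1, 0.1]
```

View pics/s5.png

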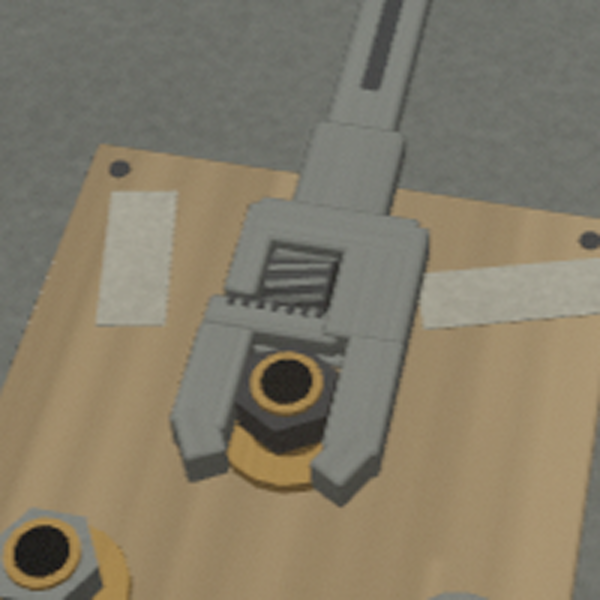

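Run:
```python
from h import *
p,d=snapshot('top');cv2.imwrite('pics/t6.png',cv2.resize(p[200:310,280:430,::-1],None,fx=5,fy=5,interpolation=cv2.INTER_CUBIC))
W=np.array([.4876,-.0356,0]); N=W-.0445*X-.006*Y
to(N+.17*X+.035*Y+[0,0,.10])
```

```text
tcp [0.5497 0.0228 0.1792] d tool/750mm [-0.0999  0.1056  0.0718] zang 75.81 R [[0.969, -0.002, 0.245], [-0.245, -0.001, 0.969], [-0.002, -1.0, -0.002]] F [0.4 0.6 0.1] q [-33.1  24.1  34.3 111.  -17.4  50.1  -4. ] op 3.0767962418675216e-05 9.65
```

View pics/t6.png

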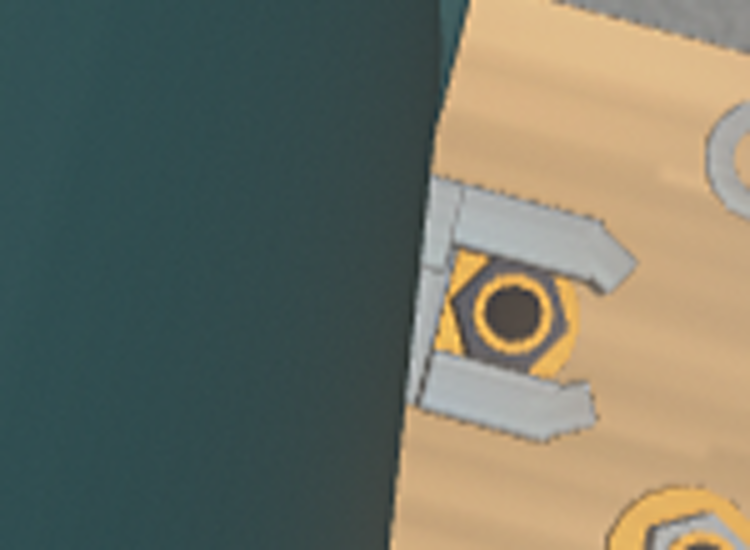

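```bash
python3 -m crank '[{"xyz":[-0.04,0,0.03],"roll":0,"jaw":1},{"xyz":[-0.04,0,0.03],"roll":0,"jaw":1},{"xyz":[-0.02,0,0.012],"roll":0,"jaw":1},{"xyz":[0,0.05,0],"roll":0,"jaw":1},{"xyz":[0,0.05,0],"roll":0,"jaw":1},{"xyz":[0,0.032,0],"roll":0,"jaw":1},{"xyz":[0,0,0],"roll":0,"jaw":1}]'; python3 -m crank '[{"xyz":[0.006,0,0],"roll":0,"jaw":1},{"xyz":[0.006,0,0],"roll":0,"jaw":1},{"xyz":[0,0,0],"roll":0,"jaw":1}]'
python3 - <<'E'
from h import *
W=np.array([.4876,-.0356,0]); N=W-.0445*X-.006*Y
to(N+.17*X+.023*Y+[0,0,.080])
E
```

```text
clock: 10.52
tcp_pos: [0.4887, 0.0925, 0.0798]
tool_rot: [[0.969, -0.005, 0.247], [-0.247, -0.002, 0.969], [-0.004, -1.0, -0.003]]
wrist_force: [0.1, -0.1, 0.2]
opening: -0.0001
clock: 10.9
tcp_pos: [0.4997, 0.092, 0.0821]
tool_rot: [[0.97, -0.0, 0.245], [-0.245, 0.001, 0.97], [-0.0, -1.0, 0.001]]
wrist_force: [-2.7, 0.4, 2.9]
opening: -0.0005
tcp [0.4997 0.092  0.0821] d tool/750mm [ 0.0032  0.0028 -0.0016] zang 75.83 R [[0.97, -0.0, 0.245], [-0.245, 0.001, 0.97], [-0.0, -1.0, 0.001]] F [-2.7  0.4  2.9] q [-37.3  29.3  28.6 119.6 -23.2  36.5  -7. ] op -0.0004962583710240805 10.9
```

```bash
python3 -m crank '[{"xyz":[0,0.004,0],"roll":0,"jaw":1},{"xyz":[0.02,0,0.002],"roll":0.167,"jaw":1},{"xyz":[0.02,0,0.002],"roll":0.167,"jaw":1},{"xyz":[0,0,0],"roll":0,"jaw":1}]';python3 -m crank '[{"xyz":[0.02,0,0.002],"roll":0.167,"jaw":1},{"xyz":[0.02,0,0.002],"roll":0.167,"jaw":1},{"xyz":[0.02,0,0.002],"roll":0.167,"jaw":1},{"xyz":[0.02,0,0.002],"roll":0.167,"jaw":1},{"xyz":[0,0,0],"roll":0,"jaw":1}]'
python3 - <<'E'
from h import *
W=np.array([.4876,-.0356,0]); N=W-.0445*X-.006*Y
s=sense();T=np.array(s['tcp_pos'])-N;R=np.array(s['tool_rot']);print((R.T@T).round(4), 75.9-np.degrees(np.arctan2(R[1,2],R[0,2])))
E
```

```text
clock: 11.4
tcp_pos: [0.5302, 0.0862, 0.0782]
tool_rot: [[0.913, 0.001, 0.409], [-0.409, -0.001, 0.913], [0.002, -1.0, -0.0]]
wrist_force: [-0.4, 1.1, -0.2]
opening: 0.0
clock: 12.02
tcp_pos: [0.5837, 0.0598, 0.0782]
tool_rot: [[0.718, 0.001, 0.696], [-0.696, -0.001, 0.718], [0.001, -1.0, 0.0]]
wrist_force: [0.2, -0.5, -0.1]
opening: -0.0002
[-0.0248 -0.0782  0.1709] 30.03035590146043
```

```bash
python3 -m crank '[{"xyz":[0.02,0,0.002],"roll":0.167,"jaw":1},{"xyz":[0.02,0,0.002],"roll":0.167,"jaw":1},{"xyz":[0.02,0,0.002],"roll":0.167,"jaw":1},{"xyz":[0,0,0],"roll":0,"jaw":1},{"xyz":[0,0,0],"roll":0,"jaw":1}]'; python3 -m crank '[{"xyz":[-0.03,0,0],"roll":0,"jaw":1},{"xyz":[-0.03,0,0],"roll":0,"jaw":1},{"xyz":[0,-0.08,0],"roll":0,"jaw":1},{"xyz":[-0.02,-0.08,0],"roll":0,"jaw":1},{"xyz":[-0.04,-0.02,0],"roll":0,"jaw":1},{"xyz":[0,0,0],"roll":0,"jaw":1}]'
python3 - <<'E'
from h import *
for c in ['top','side']:
    p,d=snapshot(c);cv2.imwrite(f'pics/{c}7.png',p[:,:,::-1])
    r=outline_of('handle_mid',c)[0];v,u=np.nonzero(r['mask'])
    N=np.array([.4826,-.0803])
    W=np.array([px2w(c,a,b,.0805) for a,b in zip(u,v)])[:,:2]-N
    k=np.hypot(*W.T)>.13; W=W[k]; m=W.mean(0); V=np.linalg.svd(W-m,full_matrices=False)[2][0]
    print(c,r['confidence'],k.sum(),'handle angle',np.degrees(np.arctan2(V[1],V[0])),'centroid',np.degrees(np.arctan2(m[1],m[0])))
E
```

```text
clock: 12.65
tcp_pos: [0.6163, 0.029, 0.0786]
tool_rot: [[0.513, 0.002, 0.858], [-0.858, -0.001, 0.513], [0.001, -1.0, 0.001]]
wrist_force: [-0.1, -0.5, 0.1]
opening: -0.0002
clock: 13.4
tcp_pos: [0.5701, 0.1091, 0.215]
tool_rot: [[0.516, 0.003, 0.856], [-0.856, 0.003, 0.516], [-0.001, -1.0, 0.004]]
wrist_force: [-0.9, 0.0, -0.4]
opening: -0.0Traceback (most recent call last):
  File "<stdin>", line 6, in <module>
  File "h.py", line 4, in px2w
    m=camera_model(c);K=np.array(m['intrinsics']);R=np.array(m['R']);t=np.array(m['t'])
ValueError: time passes only in moves, steps and waits
```

```bash
sed -i 's/^def px2w/import functools\ncamera_model=functools.lru_cache(camera_model)\ndef px2w/' h.py
python3 - <<'E'
from h import *
for c in ['top','side']:
    p,d=snapshot(c);cv2.imwrite(f'pics/{c}7.png',p[:,:,::-1])
    r=outline_of('handle_mid',c)[0];v,u=np.nonzero(r['mask'])
    N=np.array([.4826,-.0803])
    W=np.array([px2w(c,a,b,.0805) for a,b in zip(u,v)])[:,:2]-N
    k=np.hypot(*W.T)>.13; W=W[k]; m=W.mean(0); V=np.linalg.svd(W-m,full_matrices=False)[2][0]
    print(c,r['confidence'],k.sum(),'handle angle',np.degrees(np.arctan2(V[1],V[0])),'centroid',np.degrees(np.arctan2(m[1],m[0])))
print(sense()['clock'])
E
```

```text
top 0.93 1847 handle angle -150.56592058755365 centroid 30.310501999623355
side 0.93 3109 handle angle -150.28520114586084 centroid 29.904530253858702
13.7
```

View pics/side7.png

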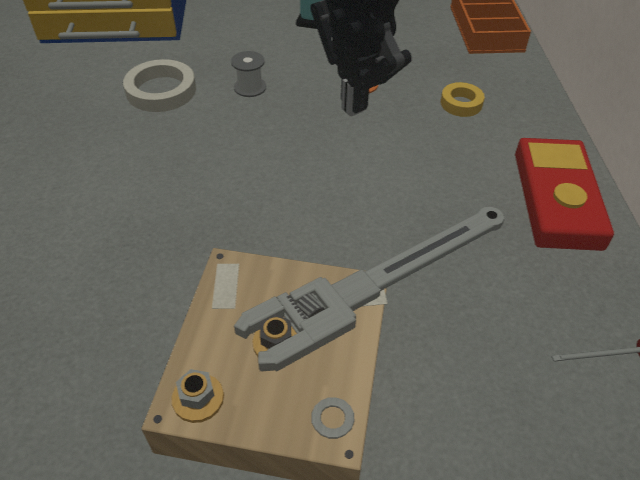

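```bash
python3 -c "
from workcell import *
print(sign_off())"
```

```text
the job is handed in; nothing more can be done
None
```

I closed the jaw on the nut, then swung the handle about 46° (0.81 rad) clockwise, and handed the job in at about 13.7 s. No verdict was reported.

- **Jaw:** I rolled the worm with two strokes of the shut fingertips. In the first stroke the worm rolled easily. In the second the tip slipped, with a drag of about 0.6 of the pressing force, which suggests the worm had reached its stop. The top picture taken before the swing shows the jaw touching the nut on both sides. The snugness rests on that picture and the slip; I did not measure the gap.
- **Handle:** I pushed it with the shut fingers in one arc, then backed off and lifted. In the top and side pictures the handle now lies at 29.4° and 29.7°, against about 76° at the start. The allowed range is 0.57 to 1.0 rad.
- **Force:** The press during the first stroke read about 25 N, above the suggested 20 N but far below the 120 N wrist limit.
- **End state:** The gripper is clear of everything, at a height of about 0.21 m, with wrist force near zero.
- **Disagreement:** The wrist camera put the worm about 5 mm farther along the handle than the top camera did. I covered that with a longer stroke.

One script failed partway because it made too many calibration calls. I cached them and reran it, and the arm was not affected.

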